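Take a vibration reading on the gearbox's capped measuring spot

ROBOT

A 7-joint arm with a two-finger parallel gripper is mounted at the origin on the work surface. World frame = base frame: x ahead of the robot, y to its left, z up, the work surface at z = 0. Lengths are in m, angles in rad, forces in N, time in s.
With the tool pointing down it reaches from about 0.425 to 0.825 m from the base axis. Payload 3.6 kg.
Tool frame: the origin (TCP) lies where the fingers leave the gripper's body, on its centre line; the fingertips stand 73 mm ahead of it and the grasp point (between the pads) lies 54 mm ahead of it; z points along the fingers, y is the line along which they close (so a half turn about z gives the same grasp; the last joint's range is limited). The gripper opens to 85 mm and grips with 20 to 120 N. Pads are 22 mm wide; open, the fingers measure 114 mm over their backs; the gripper's body (76 mm by 85 mm) begins 54 mm behind the grasp point. The pads swing forward as they close: fully open they stand 13 mm farther back than shut.
Start: joints at [-1.139, 0.615, -0.013, 1.423, 0.008, 1.103, -0.04], TCP at [0.287, 0.583, 0.304] pointing down, gripper open.
Joint ranges: [-3.12, 3.12], [-0.3, 2.06], [-1.34, 1.32], [0.26, 2.42], [-1.36, 4.5], [0.01, 1.98], [-2.84, 2.84]. Speed limits (rad/s): [2.79, 2.79, 3.14, 3.14, 3.14, 3.14, 3.14].

INTERFACE

Orientations are given as a unit quaternion [x, y, z, w].
In Python, from station import arm, snapshot, camera_info, ticket gives the robot as it stands. Calls block until the motion is done:
- arm.movep(position, orientation): joint-space move of the TCP to a pose.
- arm.line_to(position, velocity=0.15, ori=None): straight line of the TCP; ori=None keeps the orientation; velocity is the mean speed in m/s.
- arm.move_j(angles): joint-space move.
- arm.move_gripper(opening, effort=None): opening from 0.0 (shut) to 1.0 (fully open); effort is the grip in N (None keeps the last); returns when the fingers have stopped.
- arm.pause(seconds).
- arm.ik(position, orientation): joint angles nearest the present ones, or None.
- snapshot(name): name is "scene" or "side" or "wrist"; returns the picture (384x512x3 uint8, blue, green, red); there is no depth.
- camera_info(name): a dict with "fx", "fy", "cx", "cy" (pixels), "R" (3x3) and "t" (3): a world point X has camera coordinates R X + t; the wrist camera has in their place "T_tool_cam" (4x4, takes a point from camera to tool coordinates, whose origin is the TCP and whose axes are the flange's). Camera axes: x right, y down, z forward; pixel columns grow to the right and rows downward; lengths in m; the calibration is good to about 2 mm. A picture is of the moment at which its call begins: read the wrist's pose just before it. camera_info takes no time and is no camera call.
A pose or a line that the arm cannot do raises arm.MotionError and nothing moves.
- ticket.finish_job(): hands the job in; it is judged then, once.
Readings, each from a call of its own:
- arm.read_time(): time.
- arm.read_joint_positions(): joint angles.
- arm.read_dq(): joint speeds.
- arm.read_effort(): joint torques, N m.
- arm.read_tool_pos(): TCP position.
- arm.read_eef_rot(): TCP orientation.
- arm.read_ft_force(): force on the tool from outside, world axes, zero at the start.
- arm.read_wrist_torque(): the same for the moment, N m.
- arm.read_opening(): opening from 0.0 (shut) to 1.0 (fully open).
- arm.read_finger_force(): force on a finger pad.
Only numpy, scipy, OpenCV 4.12 (cv2) and the standard library are available. Lean on these libraries where they do the work, as an engineer would, in place of code of your own. Each camera call takes 0.05 s, during which the arm holds its last target. There are 200 camera calls.

TASK

Flip open the small hinged cap on top of the gearbox (the block with the gears), so that it stands straight up or further back, then take the vibration pen out of its stand and hold it upright with its sprung tip on the steel disc that was under the cap, pressing lightly: the tip about half pushed in, never bottomed hard. Finish like that, with the pen still in the gripper and pressed on the disc. Leave the cap on the other block shut and the other things where they are.

Things in the scene. Friction and masses are not known exactly. Their poses are not given: they have to be found in the camera images.
- gearbox: Gearbox unit, fixed: black block 90 (x) x 85 (y) x 75 mm (z), brass gear (radius 24) and steel gear (10) on its +x side, sticking out 16 mm. Origin: centre of its underside, on the work surface; z up. The level top, 75 mm up, carries the hinged cap, lying along the x axis: hinge on the -x side, free end on the +x side.
- gearbox_cap (a joint): Grey cap on the gearbox, rad: 0 = shut, 1.57 = straight up, stop 2.0. Starts at 0 to 0.15. 46 mm long from hinge to free end, 26 wide, top 14 above the face; on the free end a thumb ridge 10 long, 26 wide, 14 high. Stiff hinge (0.02 N m): it stays where it is left. Pinch the ridge across its 26 mm and carry it in an arc about the hinge; it turns between the fingers.
- gearbox_ridge (a point): Centre of the thumb ridge of the gearbox's cap; moves with the cap. Shut: 21 mm above the top face, 41 mm from the hinge axis along the gearbox's +x. Its axes turn with the cap; x points from hinge to free end, y along the hinge.
- gearbox_hinge (a point): Middle of the hinge axis of the gearbox's cap, 4 mm above the top face, 22 mm from the gearbox's centre towards its -x; the hinge axis lies along the gearbox's y axis, and opening lifts the +x end up and over towards -x.
- gearbox_mark (a point): Centre of the upper side of the measuring spot under the gearbox's cap: a plain steel disc, 16 mm in diameter, standing 2 mm above the top face, 24 mm from the hinge along the gearbox's +x. Hidden by the cap until it is opened.
- gearbox_spot: The same steel disc on the gearbox, origin at the centre of its underside (on the top face).
- pedestal: Bearing pedestal, fixed: smaller black block 70 x 70 x 55 mm, no gears, a 16 mm steel shaft through it along its y axis, sticking out 15 mm on both sides. Same kind of grey cap on top. Not to be opened. Origin: centre of its underside.
- pedestal_cap (a joint): Hinged cap on the pedestal, rad: 0 = shut (as it starts and must stay); same size and behaviour as the gearbox's.
- stand: Pen stand, fixed: black block 70 x 70 x 60 mm with one upright through hole of 16 mm in the middle of its top. Origin: centre of its underside.
- pen: Vibration pen, loose, 0.08 to 0.17 kg, upright in the stand at first. Round grey handle, diameter 24, 95 mm long; below it a steel shank, diameter 12, 35 long; then the sprung tip, diameter 6, 15 long. Origin: on the axis at the shoulder between handle and shank; z up the handle. The shoulder rests on the stand's top, shank and tip hang in the hole: it lifts straight out after 50 mm.
- pen_tip (a joint): How far the pen's sprung tip is pushed in, m: 0 = fully out, stop at 0.010. Pushing it takes 1.5 N to start, 3 N at half travel (0.005) and 4.5 N at the stop.
- pen_point (a point): The rounded end of the pen's tip, 50 mm below the shoulder along the pen's axis when out; moves with the tip.
- mouse: Black computer mouse, 105 x 60 x 33 mm, loose bystander. Origin: centre of its underside.
- driver: Screwdriver with black handle, 140 mm long, lying, loose bystander. Origin: on the underside, at the middle.
- hub: Aluminium flanged hub, flange 52 mm in diameter, 28 mm high, loose bystander. Origin: centre of its underside.

How it is judged:
By the outcome, as a careful person would: the job done as asked, in the order asked, and still so for the second after the job is handed in, while the arm keeps its last pose, push and grip.
It also fails if it takes over 53 s, if anything falls off the work surface, if the arm or the gripper's body presses on something with over 40 N, if the wrist force passes 120 N, or if a joint passes its speed limit or range.

## Working session

There is one attempt and no reset: what is moved stays moved. The work goes in short steps, each a Python script; the robot and the scene stay as the last script left them, time stands still between calls to the robot, and variables do not carry over. Pictures are saved under pics/ and viewed, at most 10 in all, crops included, and the job is handed in when it is done.

```bash
mkdir -p pics; ls
python3 - <<'E'
from station import arm, snapshot, camera_info
import cv2, numpy as np
a=snapshot("scene");b=snapshot("side")
cv2.imwrite("pics/scene.png",a);cv2.imwrite("pics/side.png",b)
cv2.imwrite("pics/both.png",np.vstack([a,b])[:, :] if 0 else cv2.resize(a,(800,600),interpolation=cv2.INTER_CUBIC))
cv2.imwrite("pics/side2.png",cv2.resize(b,(800,600),interpolation=cv2.INTER_CUBIC))
for n in("scene","side","wrist"):print(n,camera_info(n))
print(arm.read_time(),arm.read_tool_pos(),arm.read_eef_rot())
E
```

```text
pics
scene {'fx': 478.0765128146775, 'fy': 478.0765128146775, 'cx': 261.5432236506613, 'cy': 197.3137485226564, 'R': array([[ 0.82669067,  0.56247785, -0.01418465],
       [ 0.36256398, -0.5518109 , -0.75103402],
       [-0.43026724,  0.61572997, -0.66011113]]), 't': array([-0.51424559, -0.15891461,  1.45410186])}
side {'fx': 461.4471483547763, 'fy': 461.4471483547763, 'cx': 249.08555820124658, 'cy': 196.22360002051468, 'R': array([[ 0.91221115, -0.40962266,  0.00894959],
       [-0.31466958, -0.71440978, -0.62498138],
       [ 0.26240021,  0.56729882, -0.78058836]]), 't': array([-0.54326201,  0.2375773 ,  1.135247  ])}
wrist {'fx': 278.5198570609858, 'fy': 278.5198570609858, 'cx': 253.15934620695663, 'cy': 190.42646960217996, 'T_tool_cam': array([[ 5.48037962e-04, -9.49979533e-01, -3.12311682e-01,
         8.10468346e-02],
       [ 9.99999758e-01,  6.54670625e-04, -2.36577333e-04,
        -2.51562057e-04],
       [ 4.29204908e-04, -3.12311477e-01,  9.49979661e-01,
        -7.05949851e-02],
       [ 0.00000000e+00,  0.00000000e+00,  0.00000000e+00,
         1.00000000e+00]])}
0.1 [0.28704428 0.58261398 0.30283175] [ 2.26896660e-01  9.73918134e-01 -1.14271669e-03 -2.60731212e-04]
```

View pics/both.png

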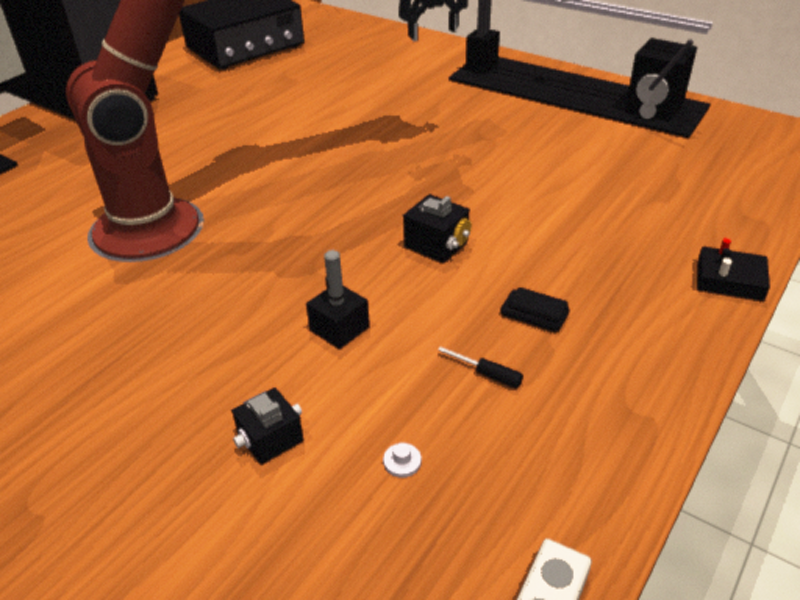

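View pics/side2.png

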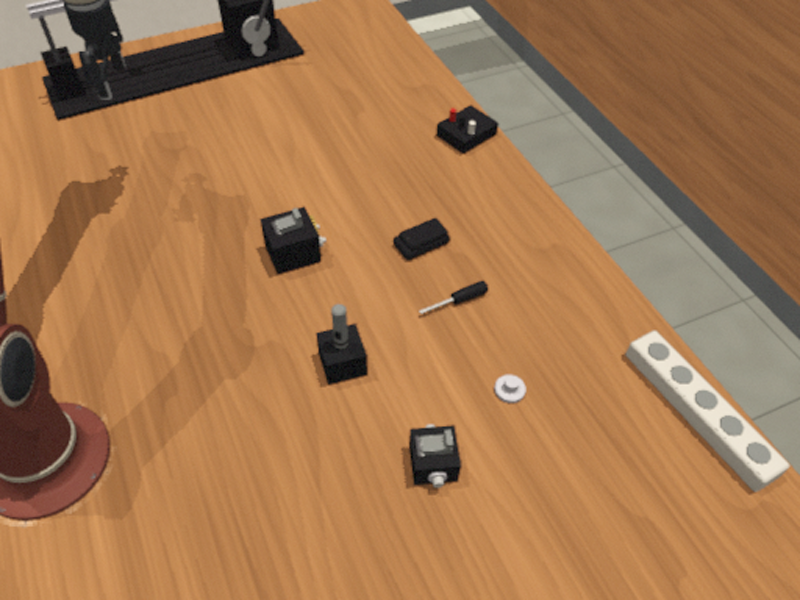

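The scene view shows the gearbox near (437,225), the pen and stand near (335,290) and the pedestal near (267,425). In the side view they are at (292,240), (340,345) and (435,455). I'll enlarge these next.

```bash
cat > h.py <<'E'
import numpy as np, cv2
from station import arm, snapshot, camera_info
def tri(uv):
    """uv: {camera: (u,v)} -> least squares world point"""
    A=[];b=[]
    for n,(u,v) in uv.items():
        c=camera_info(n);R,t=c["R"],c["t"]
        for p,f,c0,i in((u,c["fx"],c["cx"],0),(v,c["fy"],c["cy"],1)):
            k=(p-c0)/f; A.append(R[i]-k*R[2]); b.append(k*t[2]-t[i])
    X,r,*_=np.linalg.lstsq(np.array(A),np.array(b),rcond=None)
    return X
def plane(n,u,v,z):
    c=camera_info(n);d=c["R"].T@np.array([(u-c["cx"])/c["fx"],(v-c["cy"])/c["fy"],1]);o=-c["R"].T@c["t"]
    return o+d*(z-o[2])/d[2]
def proj(n,X):
    c=camera_info(n);p=c["R"]@X+c["t"];return np.array([c["fx"]*p[0]/p[2]+c["cx"],c["fy"]*p[1]/p[2]+c["cy"]])
E
python3 - <<'E'
import cv2,numpy as np
from h import tri
a=cv2.imread("pics/scene.png");b=cv2.imread("pics/side.png")
def crop(i,u,v,w,h,s): 
    return cv2.convertScaleAbs(cv2.resize(i[v:v+h,u:u+w],(w*s,h*s),interpolation=cv2.INTER_CUBIC),alpha=1.6,beta=15)
# gearbox: 66x50 *6=396x300 
o=np.vstack([np.hstack([crop(a,247,119,66,50,6),crop(b,158,127,66,50,6)]),np.hstack([crop(a,180,154,66,70,4)[:280].copy() if 0 else crop(a,180,156,99,75,4),crop(b,170,187,99,75,4)])])
cv2.imwrite("pics/crops.png",o);print(o.shape)
s=.64
for n,p,q in(("gear",(437,213),(290,222)),("pen",(333,255),(339,310)),("ped",(265,405),(434,441))):
    print(n,tri({"scene":np.array(p)*s,"side":np.array(q)*s}))
E
```

```text
(600, 792, 3)
gear [0.50825035 0.26319048 0.07343413]
pen [ 0.49778078 -0.01976432  0.14768164]
ped [ 0.55604339 -0.2508427   0.06426097]
```

View pics/crops.png

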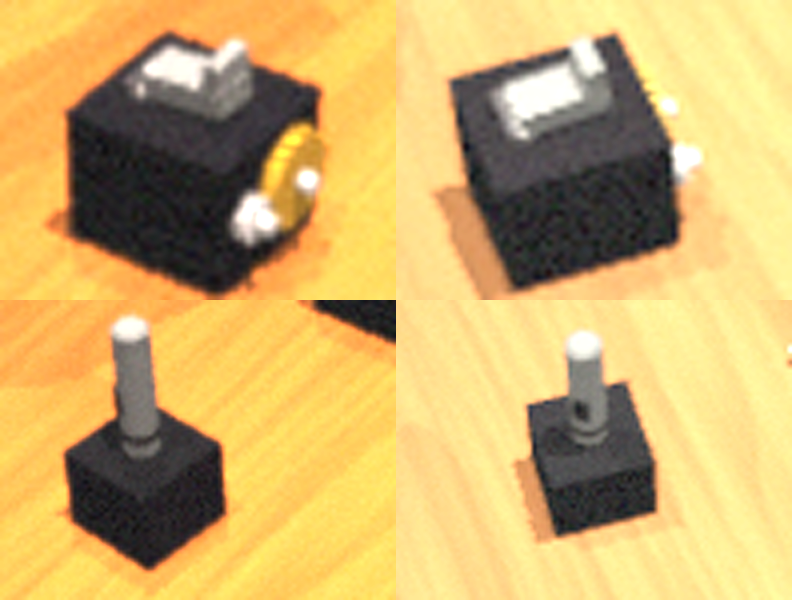

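The crops give the gearbox top corners. Scene crop: (70,113), (170,33), (318,92), (225,170). Side crop: (56,80), (221,36), (276,145), (96,192). The gears mark +x. The pen top is at (130,328) in the scene crop and (187,345) in the side crop. I'll fit these poses, then check from the wrist.

```bash
cat > fit.py <<'E'
from h import *
from scipy.optimize import least_squares
def full(pts,s,off): return (np.array(pts,float)+.5)/s-.5+np.array(off)
def fitbox(obs,hx,hy,z,x0):
    L=np.array([[-hx,-hy],[-hx,hy],[hx,hy],[hx,-hy]])
    def res(p):
        c,s=np.cos(p[2]),np.sin(p[2]);P=L@np.array([[c,s],[-s,c]])+p[:2]
        return np.concatenate([proj(n,np.r_[q,z])-o[i] for n,o in obs.items() for i,q in enumerate(P)])
    r=least_squares(res,x0);return r.x,np.abs(r.fun).max()
if __name__=="__main__":
    g={"scene":full([(70,113),(170,33),(318,92),(225,170)],6,(247,119)),"side":full([(96,192),(56,80),(221,36),(276,145)],6,(158,127))}
    print("gear",fitbox(g,.045,.0425,.075,[.5,.26,0]))
    for n in g: print(n,fitbox({n:g[n]},.045,.0425,.075,[.5,.26,0]))
    print("pen top",tri({"scene":full((130,28),4,(180,156)),"side":full((187,45),4,(170,187))}), plane("scene",*full((130,28),4,(180,156)),.155),plane("side",*full((187,45),4,(170,187)),.155))
    L=full([(66,155),(223,150)],4,(180,156)); S=full([(133,106),(259,160)],4,(170,187))
    print("stand diag mids",[(plane("scene",*L[0],.06)+plane("scene",*L[1],.06))/2,(plane("side",*S[0],.06)+plane("side",*S[1],.06))/2])
E
python3 fit.py
```

```text
gear (array([ 0.50487414,  0.2582085 , -0.03734149]), np.float64(1.742747856400456))
scene (array([ 0.50691091,  0.25936566, -0.02603675]), np.float64(1.2084780531459955))
side (array([ 0.50225351,  0.25506403, -0.04849314]), np.float64(0.9615103846392969))
pen top [ 0.49620662 -0.02049248  0.15006762] [ 0.49990565 -0.02287345  0.155     ] [ 0.49440651 -0.02646912  0.155     ]
stand diag mids [array([ 0.50210924, -0.02374779,  0.06      ]), array([ 0.49622014, -0.02466172,  0.06      ])]
```

```bash
cat >> h.py <<'E'
def down(psi): return [-np.sin(psi/2),np.cos(psi/2),0.,0.]
from scipy.spatial.transform import Rotation as Ro
def wristcam():
    """world->camera (R,t,c) for the present pose"""
    T=np.eye(4);T[:3,:3]=Ro.from_quat(arm.read_eef_rot()).as_matrix();T[:3,3]=arm.read_tool_pos()
    c=camera_info("wrist");M=np.linalg.inv(T@c["T_tool_cam"]);return dict(fx=c["fx"],fy=c["fy"],cx=c["cx"],cy=c["cy"],R=M[:3,:3],t=M[:3,3])
_ci=camera_info
_saved={}
def camera_info(n):
    if n in("scene","side","wrist"): return _ci(n)
    import json;d=json.load(open("pics/"+n+".json"));return {k:np.array(v) for k,v in d.items()}
def wshot(n):
    import json
    w=wristcam() if 0 else None
    T=np.eye(4);T[:3,:3]=Ro.from_quat(arm.read_eef_rot()).as_matrix();T[:3,3]=arm.read_tool_pos()
    c=_ci("wrist");M=np.linalg.inv(T@c["T_tool_cam"])
    d=dict(fx=c["fx"],fy=c["fy"],cx=c["cx"],cy=c["cy"],R=M[:3,:3].tolist(),t=M[:3,3].tolist())
    im=snapshot("wrist");json.dump(d,open("pics/"+n+".json","w"));cv2.imwrite("pics/"+n+".png",im);return im
E
sed -i '/^def wristcam/,/^    c=camera_info("wrist")/d; /^_saved/d; /w=wristcam/d' h.py
python3 - <<'E'
from h import *
p=[.475,.259,.275]
print(arm.ik(p,down(-.037)),arm.ik([.47,-.024,.30],down(0)))
arm.movep(p,down(-.037)); arm.pause(.3)
im=wshot("w1"); print(arm.read_time(),arm.read_tool_pos(),arm.read_joint_positions())
print("pred centre",proj("w1",np.array([.505,.258,.075])))
cv2.imwrite("pics/w1b.png",cv2.convertScaleAbs(cv2.resize(im,(800,600),interpolation=cv2.INTER_CUBIC),alpha=1.5,beta=10))
E
```

```text
[-0.47592842  0.47896854 -0.09456282  1.77822567  0.05616573  0.88700044
  0.93838849] [-0.06316129  0.3447769   0.09139694  1.92978929 -0.04041292  0.86875754
  1.61978664]
1.85 [0.47482003 0.25956338 0.27498793] [-0.47680878  0.47912541 -0.09478053  1.7779817   0.05617556  0.88701364
  0.93832425]
pred centre [252.40062778 210.82646327]
```

View pics/w1b.png

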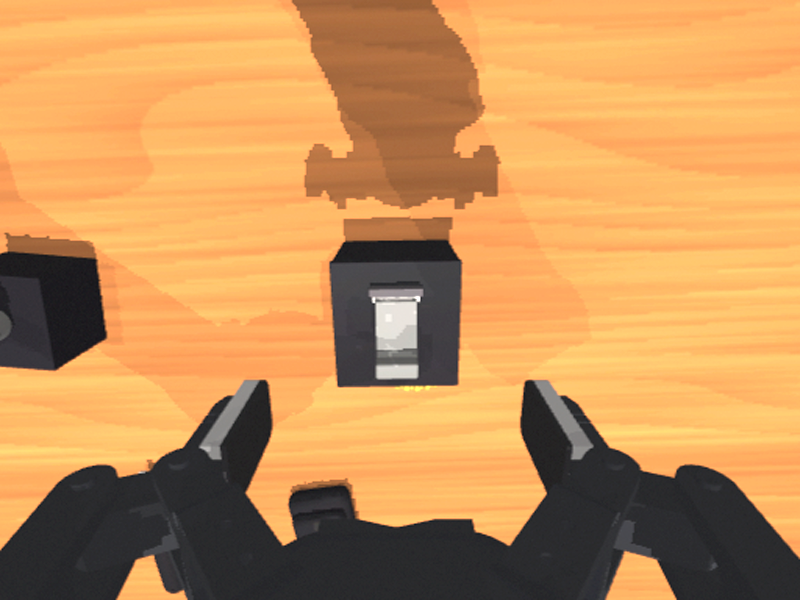

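The wrist view shows the gearbox top corners at (331,262), (461,262), (458,385) and (338,386). The hinge bar is at (396,290). The ridge spans x 376–419 and y 348–379, and the gears sit below it.

```bash
sed -i 's/^from h import \*/from h import */' fit.py
python3 - <<'E'
from fit import *
w=full([(331,262),(461,262),(458,385),(338,386)],1.5625,(0,0))
p,e=fitbox({"w1":w},.045,.0425,.075,[.5,.26,0]);print(p,e)
R=lambda a:np.array([[np.cos(a),-np.sin(a)],[np.sin(a),np.cos(a)]])
q=full([(376,348),(418,348),(419,365),(377,379),(419,379),(370,290),(422,290)],1.5625,(0,0))
for z,i in((.103,0),(.103,1),(.103,3),(.103,4),(.083,5),(.083,6)): print(z,R(-p[2])@(plane("w1",*q[i],z)[:2]-p[:2]))
a=cv2.imread("pics/w1.png")[145:265,195:315]
cv2.imwrite("pics/w1c.png",cv2.convertScaleAbs(cv2.resize(a,(600,600),interpolation=cv2.INTER_CUBIC),alpha=1.8,beta=20))
E
```

```text
[ 0.50304829  0.25962722 -0.02449284] 1.3156516880363256
0.103 [ 0.00238235 -0.01288519]
0.103 [0.00265311 0.01272487]
0.103 [ 0.02358118 -0.01278722]
0.103 [0.02385838 0.01346123]
0.083 [-0.02849595 -0.01677545]
0.083 [-0.02814822  0.0160527 ]
```

View pics/w1c.png

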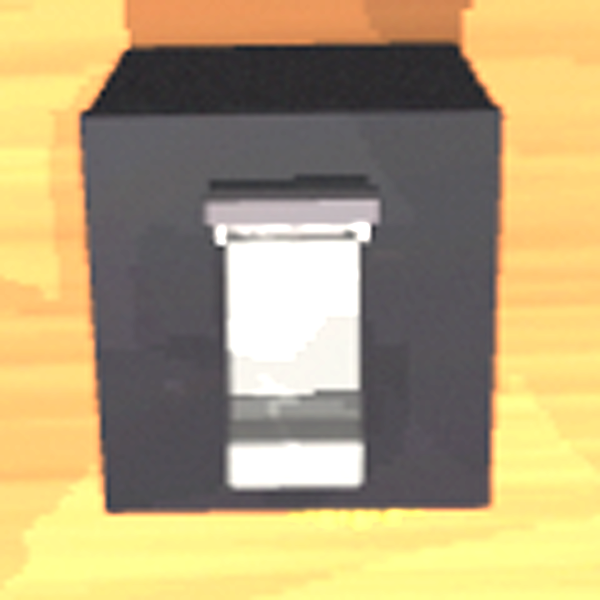

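The crop (scale 5, offset 195,145) shows the top corners at (84,117), (497,110), (491,507) and (106,512). The upper face of the ridge spans (229..364, 440..489).

Run:
```python
from fit import *
w=full([(84,117),(497,110),(491,507),(106,512)],5,(195,145))
p,e=fitbox({"w1":w},.045,.0425,.075,[.5,.26,0]);print(p,e)
g={"scene":full([(70,113),(170,33),(318,92),(225,170)],6,(247,119)),"side":full([(96,192),(56,80),(221,36),(276,145)],6,(158,127)),"w1":w}
p,e=fitbox(g,.045,.0425,.075,[.5,.26,0]);print("all",p,e)
p,e=fitbox({"w1":w},.045,.0425,.075,[.5,.26,0])
R=lambda a:np.array([[np.cos(a),-np.sin(a)],[np.sin(a),np.cos(a)]])
q=full([(229,440),(363,440),(365,489),(228,489)],5,(195,145))
for z in(.103,.106,.109):print(z,[(R(-p[2])@(plane("w1",*i,z)[:2]-p[:2])).round(4) for i in q])
def capcorners(th,off):
  out=[]
  for lx in(.036-.0+0,.046):
    a=lx,.024; out.append((p[:2]+R(p[2])@np.array([-.022+a[0]*np.cos(th)-a[1]*np.sin(th)+off,0]),.079+a[0]*np.sin(th)+a[1]*np.cos(th)))
  return [proj("w1",np.r_[x,z]) for x,z in out]
for th in(0,.05,.1,.15):print(th,np.round(capcorners(th,0),1))
print("obs",(q[0]+q[1])/2,(q[2]+q[3])/2)
```

```text
[ 0.50289872  0.25922495 -0.01716746] 1.4513034362528856
all [ 0.50328841  0.25913    -0.02038264] 1.9747271630040473
0.103 [array([ 0.013 , -0.0129]), array([0.0135, 0.013 ]), array([0.0241, 0.0133]), array([ 0.0236, -0.0134])]
0.106 [array([ 0.0115, -0.0127]), array([0.012 , 0.0128]), array([0.0225, 0.0132]), array([ 0.022 , -0.0132])]
0.109 [array([ 0.01  , -0.0125]), array([0.0105, 0.0127]), array([0.0208, 0.013 ]), array([ 0.0203, -0.0131])]
0 [[253.8 233.3]
 [254.  242.5]]
0.05 [[253.8 233. ]
 [253.9 242.5]]
0.1 [[253.7 232.5]
 [253.9 242.4]]
0.15 [[253.7 231.9]
 [253.9 242.1]]
obs [253.8 232.6] [253.9 242.4]
```

```bash
cat >> h.py <<'E'
BOX=np.array([.503,.2592]);YAW=-.02
U=np.array([np.cos(YAW),np.sin(YAW),0])
HINGE=np.r_[BOX,.079]-.022*U
def ridge(th): 
    a=np.arctan2(.017,.041)+th;r=np.hypot(.041,.017)
    return HINGE+r*np.cos(a)*U+np.array([0,0,r*np.sin(a)])
E
python3 - <<'E'
from h import *
q=down(YAW);off=np.array([0,0,.054+.003])
arm.move_gripper(.55,20)
arm.movep(ridge(.05)+off+[0,0,.05],q)
arm.line_to(ridge(.05)+off,.1)
f0=arm.read_ft_force();print(arm.read_time(),f0)
arm.move_gripper(0,20);print(arm.read_opening(),arm.read_finger_force(),arm.read_ft_force())
for th in np.linspace(.25,1.75,7):
    arm.line_to(ridge(th)+off,.08); print(round(th,2),arm.read_ft_force().round(1) if hasattr(arm.read_ft_force(),'round') else arm.read_ft_force(),arm.read_opening())
print(arm.read_time())
im=snapshot("side");im2=snapshot("scene")
def crop(i,u,v): return cv2.convertScaleAbs(cv2.resize(i[v:v+100,u:u+80],(400,500),interpolation=cv2.INTER_CUBIC),alpha=1.5,beta=15)
cv2.imwrite("pics/arc.png",np.hstack([crop(im2,240,80),crop(im,150,90)]))
E
```

```text
3.4 [-0.48454529 -0.60109204 -0.31291134]
0.298303865733544 25.33009897917509 [-0.16301828 -0.29824105  3.78714115]
0.25 [ 2.3 -0.4  1. ] 0.30004157428995076
0.5 [ 2.1 -0.5  2.8] 0.29951905684446123
0.75 [ 3.  -2.5  4.2] 0.2988625818928709
1.0 [ 2.7 -1.9  5. ] 0.2969184121745522
1.25 [ 2.6 -3.3  6.4] 0.30084163004987785
1.5 [ 0.4 -2.1  7.6] 0.30226368060927195
1.75 [-1.4 -0.8  5.7] 0.2992184753796617
5.7167
```

View pics/arc.png

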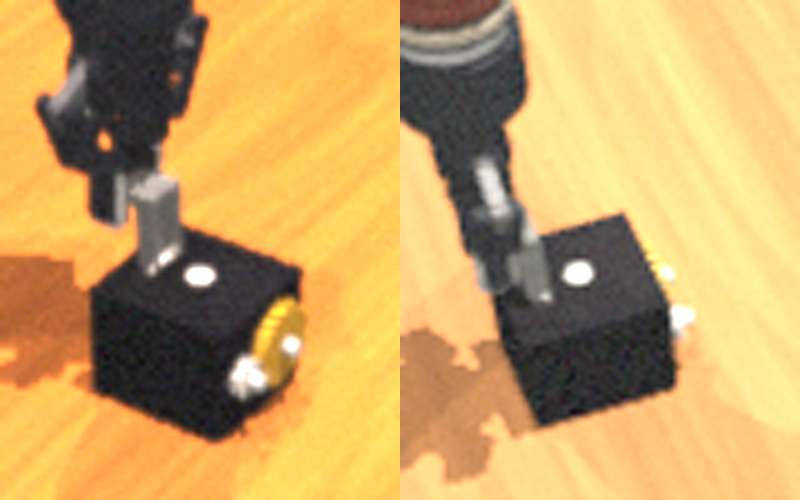

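The cap stands upright in the gripper. The steel disc is exposed at (200,275) in the scene crop and (178,272) in the side crop. I'll release the cap, back off and measure the disc and pen from the wrist.

Run:
```python
from h import *
q=down(YAW)
arm.move_gripper(.6); p=np.array(arm.read_tool_pos()); arm.line_to(p+[0,0,.10],.2)
arm.movep([.475,.259,.275],q);arm.pause(.2);a=wshot("w2")
arm.movep([.465,-.024,.32],down(0));arm.pause(.3);b=wshot("w3")
print(arm.read_time(),arm.read_joint_positions())
up=lambda i,s,al:cv2.convertScaleAbs(cv2.resize(i,None,fx=s,fy=s,interpolation=cv2.INTER_CUBIC),alpha=al)
print(proj("w2",np.r_[BOX+.002*U[:2],.077]),proj("w3",np.array([.498,-.024,.155])))
cv2.imwrite("pics/w23.png",np.hstack([up(a[145:265,204:304],4,1),up(b[130:250,204:304],4,1.3)]))
```

```text
8.7917 [ 0.05306137  0.31403251 -0.06616052  1.90851241  0.02545548  0.92014748
  1.54698305]
[253.8868016  212.80162642] [251.88693086 227.84375858]
```

View pics/w23.png

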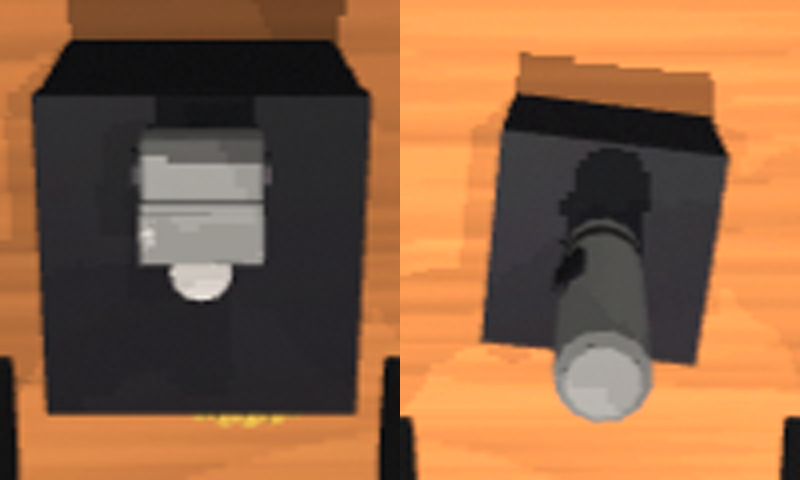

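Left crop: the disc's lower edge is at (201,300) and its width spans 169–233, with the cap standing above it. Right crop: the pen top is centred at (203,377), and the stand's top corners are at (105,130), (327,155), (296,362) and (83,341). A small dark button sits low on the handle, below where the pads will grip.

Run:
```python
from fit import *
d=full([(201,300)],4,(204,145))[0]
e=plane("w2",*d,.077); print("disc",e-.008*U,"model",np.r_[BOX,.077]+.002*U)
w=full([(33,95),(370,95),(356,411),(49,413)],4,(204,145));print("box w2",fitbox({"w2":w},.045,.0425,.075,[.5,.26,0]))
print("pen top",plane("w3",*full([(203,377)],4,(204,130))[0],.155))
w=full([(105,130),(327,155),(296,362),(83,341)],4,(204,130));print("stand",fitbox({"w3":w},.035,.035,.06,[.5,-.02,-.1]))
# cap: top free edge in w2
q=full([(201,203)],4,(204,145))[0];print("cap tip ray at z .12/.125",[(plane("w2",*q,z)-HINGE)@U for z in(.12,.125)])
```

```text
disc [0.50472374 0.25916934 0.077     ] model [0.5049996 0.25916   0.077    ]
box w2 (array([ 0.5026883 ,  0.25944371, -0.01496308]), np.float64(0.741482494998877))
pen top [ 0.49394797 -0.02170027  0.155     ]
stand (array([ 0.49491544, -0.02138101, -0.11269564]), np.float64(0.974914118319532))
cap tip ray at z .12/.125 [np.float64(-0.010044422378197073), np.float64(-0.011774817552434669)]
```

Run:
```python
from h import *
q=down(0);P=np.array([.4945,-.0215])
arm.move_gripper(.75)
arm.movep([*P,.24],q);arm.line_to([*P,.174],.1)
arm.move_gripper(0,50);print(arm.read_opening(),arm.read_finger_force(),arm.read_ft_force(),arm.read_tool_pos())
arm.line_to([*P,.20],.05);print(arm.read_ft_force())
arm.line_to([*P,.335],.15);print(arm.read_ft_force())
D=np.array([.505,.2592])
arm.line_to([*D,.335],.15);arm.line_to([*D,.262],.1);arm.pause(.4)
print(arm.read_time(),arm.read_ft_force(),arm.read_opening(),arm.read_tool_pos())
a=snapshot("scene");b=snapshot("side")
print(proj("scene",np.r_[D,.077]),proj("side",np.r_[D,.077]))
cv2.imwrite("pics/s4.png",a);cv2.imwrite("pics/d4.png",b)
def crop(i,u,v): return cv2.convertScaleAbs(cv2.resize(i[v:v+75,u:u+50],(400,600),interpolation=cv2.INTER_CUBIC),alpha=1.5,beta=15)
cv2.imwrite("pics/pen4.png",np.hstack([crop(a,255,85),crop(b,160,90)]))
```

```text
0.2694388524123155 48.777013421058655 [-0.54324635  0.41584421  4.9598729 ] [ 0.49480448 -0.02171689  0.17458329]
[-1.04642293 -0.59200988 -1.21925398]
[ 0.01475178 -0.11278624 -1.87110743]
15.7917 [-0.99727475 -0.64211785 -1.50263156] 0.26947233176526153 [0.50505096 0.25923111 0.26223857]
[278.57425799 134.5410866 ] [185.02020028 143.55258292]
```

View pics/pen4.png

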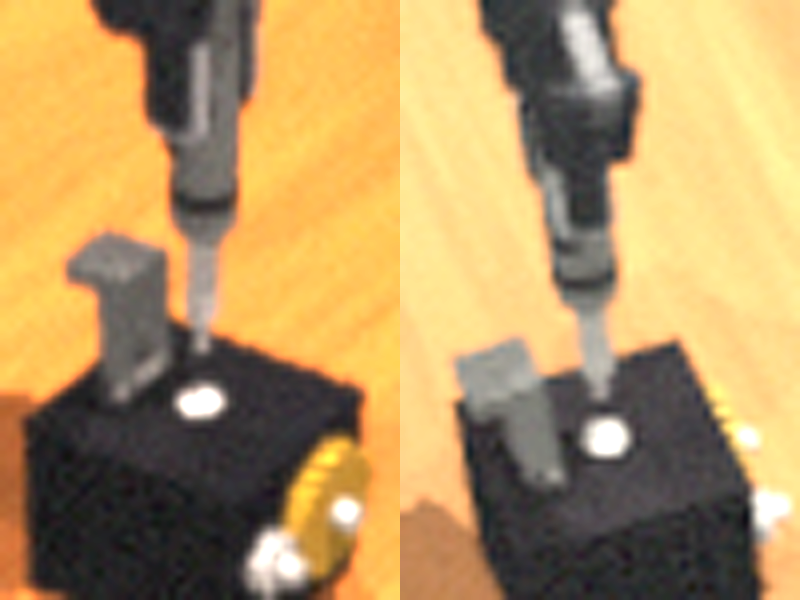

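The pen hangs upright over the disc and the cap stands open. Scene crop: tip (203,352), disc (201,402). Side crop: tip (201,398), disc (206,437). I'll triangulate both to get the relative offset.

Run:
```python
from fit import *
f=lambda s,d:tri({"scene":full([s],8,(255,85))[0],"side":full([d],8,(160,90))[0]})
t=f((203,353),(201,399));d=f((201,402),(206,437));print(t,d,t-d)
sh=f((205,225),(186,290));print("shoulder",sh,sh-t)
```

```text
[0.50642097 0.26185231 0.09354412] [0.50625637 0.26169657 0.07364938] [0.0001646  0.00015574 0.01989475]
shoulder [0.50659368 0.26241432 0.14545547] [0.00017271 0.00056201 0.05191135]
```

Run:
```python
from h import *
rd=lambda: np.mean([arm.read_ft_force() for _ in range(4)],axis=0)
x,y=.505,.2592
arm.line_to([x,y,.245],.05);arm.pause(.4);f0=rd();print(f0)
z=.245;hit=None
while z>.231:
    z-=.001;arm.line_to([x,y,z],.01);arm.pause(.25);f=rd()-f0;tz=arm.read_tool_pos()[2]
    print(round(z,4),round(tz,5),f.round(2))
    if f[2]>2.7: break
print(arm.read_time())
```

```text
[-0.51088558 -0.72127046 -1.2711968 ]
0.244 0.24399 [ 0.62  0.   -0.19]
0.243 0.24301 [0.72 0.26 0.12]
0.242 0.24201 [ 0.31  0.41 -0.75]
0.241 0.24116 [0.3  1.3  1.28]
0.24 0.24005 [-0.22  0.59  1.2 ]
0.239 0.23904 [0.57 0.94 1.99]
0.238 0.23803 [1.42 2.07 2.95]
20.2833
```

Run:
```python
from h import *
def rd():
    r=[]
    for _ in range(12): arm.pause(.05); r.append(arm.read_ft_force())
    return np.mean(r,axis=0),np.std(r,axis=0)
x,y=.505,.2592
print(rd())
for z in(.237,.2362):
    arm.line_to([x,y,z],.01);arm.pause(.3);print(z,arm.read_tool_pos(),rd())
a=snapshot("scene");b=snapshot("side")
def crop(i,u,v): return cv2.convertScaleAbs(cv2.resize(i[v:v+75,u:u+50],(400,600),interpolation=cv2.INTER_CUBIC),alpha=1.5,beta=15)
cv2.imwrite("pics/pen5.png",np.hstack([crop(a,255,85),crop(b,160,90)]));print(arm.read_time(),arm.read_opening())
```

```text
(array([ 0.39383563, -0.01905572,  0.9463629 ]), array([0.44973716, 0.51876488, 0.45896245]))
0.237 [0.50500537 0.25921471 0.23702204] (array([0.39911427, 0.33833397, 1.2660757 ]), array([0.47056681, 0.47375482, 0.40419691]))
0.2362 [0.50503578 0.25920766 0.2362546 ] (array([0.20006974, 0.31287549, 1.31527843]), array([0.58182316, 0.61420505, 0.27033116]))
23.2833 0.26762347262804614
```

View pics/pen5.png

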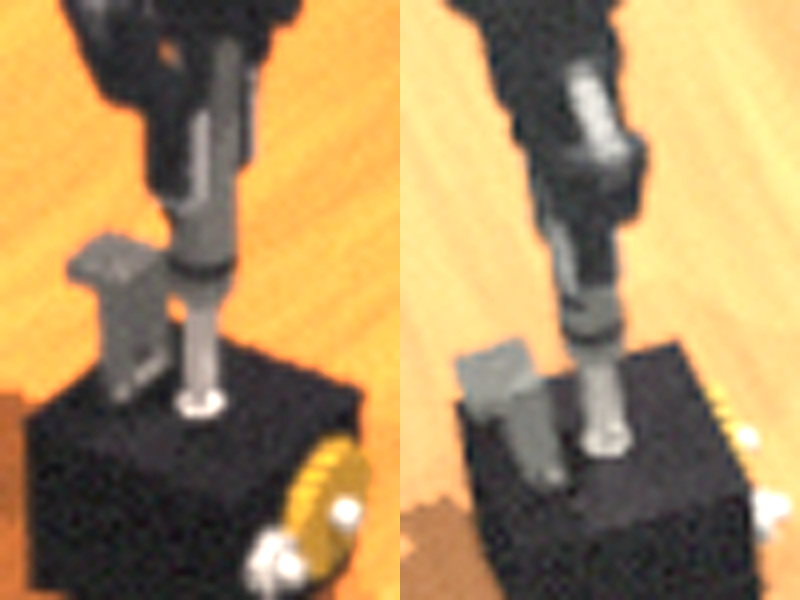

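The tip is centred on the disc with the pen upright and the cap open. The push is about 2.8–3 N above the hanging baseline, and the height puts the tip about 5 mm in. Handing in.

```bash
python3 -c "
from station import ticket
print(ticket.finish_job())"
```

```text
the job is handed in; nothing more can be done
None
```

I handed the job in at about 23 s with the gearbox cap open just past upright (about 1.75 rad) and the pen held upright in the gripper, its tip centred on the disc. The tip is about 5 mm in at roughly 3 N (estimated from height and wrist force, not read directly), and nothing else was touched, though I took no final picture of the pedestal cap or the loose items.

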